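Spacer stick and next board on a packed stack of boards

ROBOT

A 6-joint arm with a two-finger parallel gripper is mounted at the origin on the work surface; the furniture and walls round the work are solid. World frame = base frame: x ahead of the robot, y to its left, z up, the work surface at z = 0. Lengths are in m, angles in rad, forces in N, time in s.
With the tool pointing down it reaches from about 0.3 to 0.775 m from the base axis. Payload 14.6 kg.
Tool frame: the origin (TCP) lies midway between the tips of the shut fingers; the grasp point (between the pads) lies 19 mm behind it; z points along the fingers, y is the line along which they close (so a half turn about z gives the same grasp; the last joint's range is limited). The gripper opens to 94 mm and grips with 3 to 60 N. Pads are 16 mm wide; open, the fingers measure 119 mm over their backs; the gripper's body (75 mm by 177 mm) begins 78 mm behind the grasp point.
Start: joints at [1.052, 0.3, 1.521, -0, 1.321, -0.067], TCP at [0.24, 0.495, 0.205] pointing down, gripper open.
Joint ranges: [-3.03, 3.03], [-0.79, 2.21], [0.23, 2.52], [-1.04, 4.18], [0, 3.07], [-2.55, 2.55]. Speed limits (rad/s): [2.22, 2.22, 2.57, 3.14, 3.14, 3.14].

INTERFACE

Orientations are given as [roll, pitch, yaw] about the fixed x, y, z axes, in that order (R = Rz(yaw) Ry(pitch) Rx(roll)).
In Python, from station import ctrl gives the robot as it stands. The module is installed in compiled form; this text tells all that it offers.
- The arm moves only by the tool servo_tool, never from a script. Its argument "plan" is a list of rows, each a list of 7 numbers: the opening in per cent of the stroke, from 0 (shut) to 100 (fully open), then the shift along the tool's x, y, z in m, then the turn, a rotation vector about the tool's x, y, z in rad. A call has exactly 8 rows; each row shifts and turns the commanded pose from where the row before left it, along the tool's axes as they then stand; what a row does not reach is not made up. A row lasts 1/8 s, in which the tool goes at most 62.5 mm and 10.7 degrees, less where a joint would pass 70% of its speed; a pose out of reach is approached as far as the arm can. A call with a gripper value outside its range is refused whole. The fingers move at their own pace and stop on an object; "force" is the grip in N (left out, the last holds). Time passes only in rows, so rows that do not move let the fingers close, or fill a call up. It gives the time, the measured TCP pose, the force, the opening and the grip force at its end, in the units of the state.
- ctrl.get_obs(): the state, without advancing time (a new reading comes with each control period).
- ctrl.camera(name): name is "side" or "top" or "wrist"; returns a dict with "pixels" (400x640x3 uint8, red, green, blue), "z_map" (400x640 float32, m along the optical axis (not along the pixel's ray), 0 where there is no reading), "mtx" (3x3 intrinsics, pixels), "dist" ([k1, k2, p1, p2, k3] as OpenCV has them; the pictures are not rectified), "pose" (4x4, takes a point from camera to world coordinates). Camera axes: x right, y up, looking along -z (the intrinsics and any distortion apply to the point x, -y, -z); pixel columns grow to the right and rows downward; lengths in m; the calibration is good to about 2 mm. A picture is of the moment at which its call begins.
- ctrl.hand_in(): hands the job in; it is judged then, once.
The state is a dict: "time_s": time; "qpos": joint angles; "joint_vel": joint speeds; "tau": joint torques, N m; "ee_pos": TCP position; "eef_rot": TCP orientation; "force": force on the tool from outside, world axes, zero at the start; "moment": the same for the moment, N m; "grip_width": finger opening in m; "grip_force": force on a finger pad.
Only numpy, scipy, OpenCV 4.12 (cv2) and the standard library are available. Lean on these libraries where they do the work, as an engineer would, in place of code of your own. Each camera call takes 0.05 s, during which the arm holds its last target. There are 200 camera calls.

TASK

The boards on the packing base are being stacked with spacer sticks between the layers, and one stick already lies across the right-hand end of the bottom layer. Lay the matching loose stick (same square section and length, not the thin lath or the short offcut) across the bare left-hand end, centred across the layer, parallel to the first stick and as far from the middle as it is. Then set the loose board down on both sticks, directly above the middle board of the bottom layer and with its ends in line; do not drop either piece, and leave the first stick where it lies.

Things in the scene. Friction and masses are not known exactly. Their poses are not given: they have to be found in the camera images.
- stack: Fixed packing base on the left of the table: 180 x 104 mm plywood on two skids, carrying the bottom layer of three boards (each 160 x 32 x 15 mm, side by side, 2 mm gaps). Origin on the table under its centre; x along the boards, pointing roughly left (world +y) to the bare end, y across them, z up. The tops of the boards are 37 mm above the table; the middle board is on y = 0, and the boards end at x = -80 and +80 mm.
- laid_stick_center (a point): Centre of the spacer stick already lying loose across the right-hand end of the bottom layer: light wood, 20 x 20 mm section, 100 mm long, at about x = -50 mm in the stack's frame. Its long axis is its y; x is across it, z up.
- spacer_stick_center (a point): Centre of the matching loose stick lying on the table on the right-hand side: light wood, 20 x 20 mm section, 100 mm long, long axis y, z up; its centre is 10 mm above what it lies on. A thin lath (28 x 8 x 100 mm) also lies on the right: one of the two is at the front and the other at the back, which varies; a short offcut (20 x 20 x 50 mm) lies there too. The stick goes with its centre at about x = +50, y = 0 mm in the stack's frame, its y along the stack's y.
- board_center (a point): Centre of the loose board lying flat on the table on the left, in front of or behind the stack: darker wood like the bottom layer, 160 x 32 x 15 mm, long axis x, 32 mm width along y, z up; its centre is 7.5 mm above what it lies on. Resting on the two sticks its underside is 57 mm above the table.

How it is judged:
By the outcome, as a careful person would: the job done as asked, in the order asked, and still so for the second after the job is handed in, with the robot touching nothing.
It also fails if it takes over 64 s, if anything falls off the work surface, if the arm or the gripper's body presses on something with over 40 N, if the wrist force passes 120 N, or if a joint passes its speed limit or range.

## Working session

There is one attempt and no reset: what is moved stays moved. The work goes in short steps, Python scripts to look and compute and a tool call to move; the robot and the scene stay as the last step left them, time stands still between calls to the robot, and variables do not carry over. Pictures are saved under pics/ and viewed, at most 10 in all, crops included, and the job is handed in when it is done.

Besides the shell and the picture viewer there is one more tool, called after ">>>" by a JSON object that holds its "fn" and its "kwargs", one argument or row to a line. servo_tool: Moves the arm, as the interface text tells. Its arguments: {"type":"object","properties":{"plan":{"type":"array","items":{"type":"array","items":{"type":"number"}}},"force":{"type":"number"}},"required":["plan"]}

```bash
mkdir -p pics; cat > h.py <<'E'
import numpy as np, cv2
from station import ctrl
def cam(n):
    c=ctrl.camera(n); np.savez(f'{n}.npz',**{k:np.array(v) for k,v in c.items()}); return c
def load(n): return dict(np.load(f'{n}.npz'))
def pts(c):
    h,w=c['z_map'].shape; u,v=np.meshgrid(np.arange(w),np.arange(h))
    p=cv2.undistortPoints(np.stack([u,v],-1).reshape(-1,1,2).astype(np.float64),c['mtx'],np.array(c['dist'],float)).reshape(h,w,2)
    z=c['z_map']; P=np.stack([p[...,0]*z,-p[...,1]*z,-z],-1)
    return P@c['pose'][:3,:3].T+c['pose'][:3,3]
def save(n,img): cv2.imwrite(f'pics/{n}.png',cv2.cvtColor(img,cv2.COLOR_RGB2BGR))
E
python3 - <<'E'
from h import *
c=cam('top'); save('top1',c['pixels']); print(c['pose'])
print(ctrl.get_obs())
P=pts(c); print(P[::80,::80,:].round(3)[:, :,2])
E
```

```text
[[-0.01782329  0.99509304 -0.09732513  0.41259984]
 [-0.99983518 -0.01740219  0.00517394  0.0094965 ]
 [ 0.00345488  0.09740131  0.99523919  1.0926616 ]
 [ 0.          0.          0.          1.        ]]
{'time_s': 0.05, 'qpos': array([ 1.05238514e+00,  3.00444471e-01,  1.52156701e+00,  3.01082461e-05,
        1.32068391e+00, -6.66320177e-02]), 'joint_vel': array([ 0.00060981, -0.00203804, -0.00195475, -0.00024233,  0.00130207,
       -0.00034086]), 'tau': array([ 5.29654644e-04, -5.33210027e+01, -3.53709698e+01,  7.09836208e-02,
        2.35898694e-02, -5.76054481e-05]), 'ee_pos': array([0.23999804, 0.49459464, 0.20490689]), 'eef_rot': array([-3.14049430e+00, -1.02521746e-04,  2.68980596e+00]), 'force': array([0.15756289, 0.7218041 , 0.24719535]), 'moment': array([0.03140913, 0.02166008, 0.01237697]), 'grip_force': 0.0, 'grip_width': 0.09417239804544922}
[[ 0.249  0.24   0.229  0.222  0.222  0.382  0.379  0.209]
 [-0.176 -0.196 -0.213 -0.227 -0.239 -0.239 -0.246 -0.265]
 [-0.797 -0.805 -0.001  0.014  0.125 -0.001  0.053 -0.8  ]
 [-0.802 -0.804  0.002  0.056  0.015  0.003  0.179 -0.8  ]
 [-0.802 -0.801  0.003  0.042  0.009  0.002  0.    -0.801]]
```

View pics/top1.png

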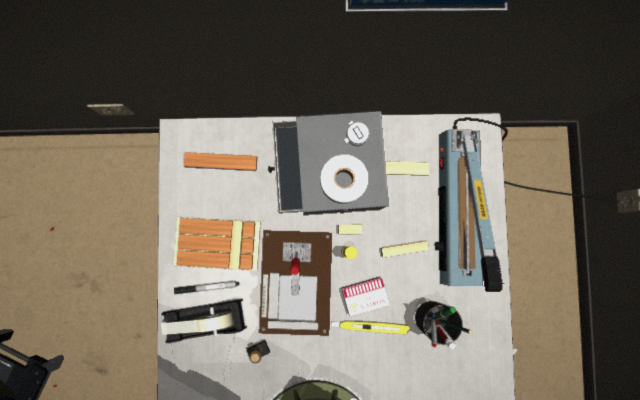

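The top view shows the loose board at (220,161) behind the stack at (217,244). The laid stick is at (237,245). Loose pieces are at (407,168), which looks wide like the lath, (405,249), likely the stick, and the offcut at (350,229). I'll check heights and fit the rectangles.

```bash
cat > seg.py <<'E'
from h import *
def fit(c,roi,zlo,zhi,P=None,mask=None):
    P=pts(c) if P is None else P
    u0,v0,u1,v1=roi; Q=P[v0:v1,u0:u1]; m=(Q[...,2]>zlo)&(Q[...,2]<zhi)
    if mask is not None: m&=mask[v0:v1,u0:u1]
    m=m.astype(np.uint8); n,l,s,_=cv2.connectedComponentsWithStats(m)
    k=1+np.argmax(s[1:,4]); q=Q[l==k]
    r=cv2.minAreaRect((q[:,:2]*1000).astype(np.float32)); b=cv2.boxPoints(r)
    e=[b[1]-b[0],b[2]-b[1]]; L=max(e,key=np.linalg.norm)
    return np.round(r[0],1),np.round(r[1],1),round(np.degrees(np.arctan2(L[1],L[0]))%180,2),round(float(np.median(q[:,2]))*1000,1),len(q)
E
python3 - <<'E'
from seg import *
c=load('top');P=pts(c)
im=c['pixels'].astype(int)
yel=(im[...,0]>150)&(im[...,1]>150)&(im[...,0]-im[...,2]>35)
red=(im[...,0]-im[...,2]>60)&(im[...,0]-im[...,1]>40)
for n,r,m in [('back',(387,155,440,182),yel),('front',(372,236,437,262),yel),('offc',(333,220,368,238),yel),('board',(175,145,265,178),red),('laid',(228,215,246,275),yel)]:
    print(n,fit(c,r,-.05,.09,P,m))
Q=P[210:275,165:265]; print('layer',fit(c,(165,210,265,275),.025,.046,P)); print('laid z',fit(c,(165,210,265,275),.048,.07,P))
for (v,u) in [(168,375),(180,340),(190,290),(280,300),(230,465),(320,205),(252,350)]: print(v,u,P[v,u].round(3))
save('crop1',cv2.resize(c['pixels'][140:280,160:450],None,fx=2.7,fy=2.7,interpolation=cv2.INTER_CUBIC))
s=cam('side'); save('side1',s['pixels'])
E
```

```text
back (array([ 576.4, -212.5]), array([91.1, 29.7]), np.float32(87.74), 8.8, 520)
front (array([ 398.8, -198.3]), array([20.5, 99.6]), np.float32(98.36), 20.4, 432)
offc (array([443.1, -81.6]), array([47.8, 17.4]), np.float32(89.05), 20.7, 203)
board (array([597.2, 199.1]), array([158.7,  31.9]), np.float32(85.83), 15.5, 1010)
laid (array([414.9, 162.9]), array([ 27.6, 101.9]), np.float32(173.67), 57.6, 464)
layer (array([418.4, 230.6]), array([115.8, 104.1]), np.float32(85.34), 37.6, 2398)
laid z (array([413.3, 159.9]), array([ 20.7, 100.3]), np.float32(174.95), 57.4, 504)
168 375 [ 0.559 -0.125  0.125]
180 340 [ 0.536 -0.055  0.128]
190 290 [0.524 0.045 0.067]
280 300 [0.337 0.028 0.02 ]
230 465 [ 0.435 -0.314  0.07 ]
320 205 [0.268 0.214 0.101]
252 350 [ 0.395 -0.074  0.098]
```

View pics/crop1.png

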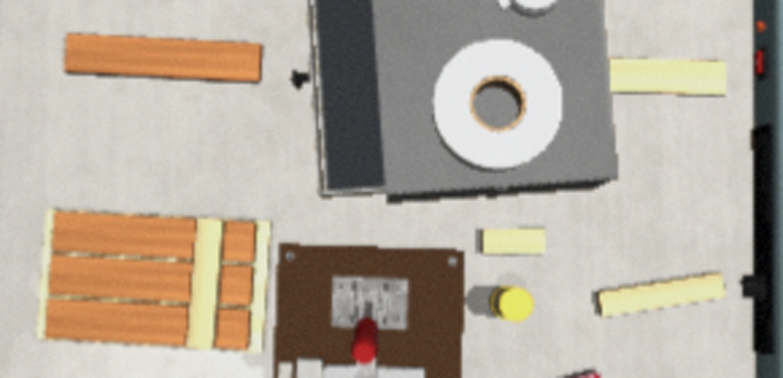

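View pics/side1.png

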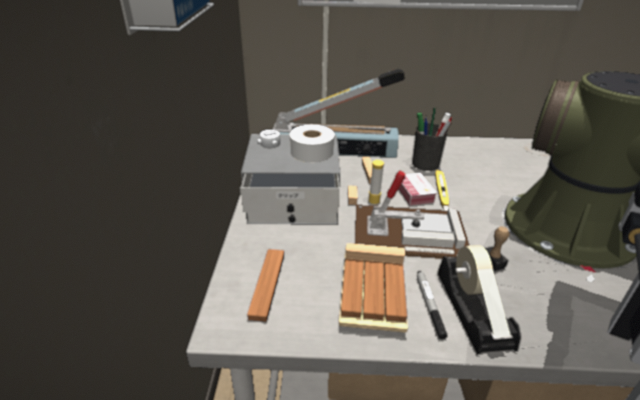

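The side view confirms one upright yellow post (377,165) beside the loose pieces, with the front stick behind it at about (368,170). By height the front piece (20 mm) is the stick and the back one (9 mm) is the lath. Next I'll refine the stack and check clearances.

```bash
python3 - <<'E'
from seg import *
c=load('top');P=pts(c); im=c['pixels'].astype(int)
red=(im[...,0]-im[...,2]>60)&(im[...,0]-im[...,1]>40)
m=red&(P[...,2]>.03)&(P[...,2]<.045); m[:,:170]=0;m[:,262:]=0;m[:212]=0;m[275:]=0
r=cv2.minAreaRect((P[m][:,:2]*1000).astype(np.float32)); print('stack',r)
def mx(x0,x1,y0,y1):
    s=(P[...,0]>x0)&(P[...,0]<x1)&(P[...,1]>y0)&(P[...,1]<y1)&(P[...,2]<.9); q=P[s]; return q[q[:,2].argmax()].round(3)
print('near stick',mx(.29,.51,-.26,-.14),'sealer',mx(.25,.65,-.36,-.25))
print('corridor',mx(.15,.5,-.15,.1),mx(.15,.5,.1,.4),'box',mx(.45,.7,-.2,.1))
print('board',mx(.49,.7,.14,.25))
E
```

```text
stack ((417.5760192871094, 205.3938751220703), (159.71102905273438, 98.35531616210938), 85.80115509033203)
near stick [ 0.491 -0.144  0.129] sealer [ 0.339 -0.322  0.227]
corridor [ 0.494 -0.066  0.172] [0.238 0.371 0.506] box [ 0.505 -0.07   0.173]
board [0.595 0.145 0.021]
```

>>> {"fn": "servo_tool", "kwargs": {
  "plan": [
    [100,-0.034,-0.024,-0.012,0,0,0],
    [100,-0.034,-0.024,-0.012,0,0,0],
    [100,-0.034,-0.024,-0.012,0,0,0],
    [100,-0.034,-0.024,-0.012,0,0,0],
    [100,-0.034,-0.024,-0.012,0,0,0],
    [100,-0.034,-0.024,-0.012,0,0,0],
    [100,-0.034,-0.024,-0.012,0,0,0],
    [100,0,0,0,0,0,0]
  ],
  "force": 25
}}

```text
time_s: 1.1
ee_pos: [0.3819, 0.2382, 0.29]
eef_rot: [3.141, 0.001, 2.687]
force: [0.7, -0.8, -0.5]
grip_width: 0.0939
grip_force: 0.0
```

```bash
python3 - <<'E'
from seg import *
c=load('top');P=pts(c)
s=(P[...,0]>.36)&(P[...,0]<.53)&(P[...,1]>-.29)&(P[...,1]<-.11)&(P[...,2]>.08);q=P[s]
print(q.min(0),q.max(0)); print(q[np.argsort(q[:,1]*1-q[:,0]*-1)][:5].round(3))
w=cam('wrist'); save('w1',w['pixels']); o=ctrl.get_obs(); print(o['ee_pos'],o['eef_rot'])
E
```

```text
[ 0.48206816 -0.14986003  0.08219255] [ 0.52936551 -0.11004232  0.13160489]
[[ 0.484 -0.15   0.113]
 [ 0.484 -0.147  0.093]
 [ 0.484 -0.147  0.12 ]
 [ 0.485 -0.148  0.127]
 [ 0.484 -0.145  0.092]]
[0.38118255 0.23918967 0.28944126] [ 3.14143311e+00 -1.75988390e-05  2.68769088e+00]
```

View pics/w1.png

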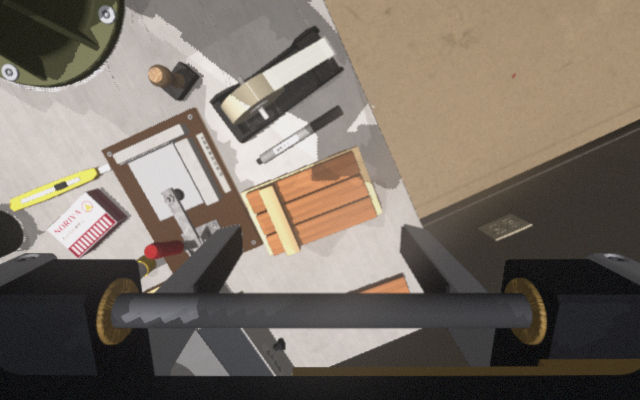

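The wrist view shows the whole stack at around (312,200) with the laid stick at (277,215). I'll measure it there too.

```bash
python3 - <<'E'
from seg import *
c=load('wrist');P=pts(c); im=c['pixels'].astype(int)
red=(im[...,0]-im[...,2]>50)&(im[...,0]-im[...,1]>30)
roi=np.zeros(red.shape,bool); roi[140:262,235:390]=1
m=roi&red&(P[...,2]>.03)&(P[...,2]<.045)
r=cv2.minAreaRect((P[m][:,:2]*1000).astype(np.float32)); print('stack',r,m.sum())
m2=roi&(P[...,2]>.05)&(P[...,2]<.065)
r2=cv2.minAreaRect((P[m2][:,:2]*1000).astype(np.float32)); print('laid',r2,m2.sum())
a=np.radians(r[2] if r[2]>45 else r[2]+90); R=np.array([[np.cos(a),np.sin(a)],[-np.sin(a),np.cos(a)]])
print('laid in stack',R@(np.array(r2[0])-r[0]), 'target50',np.array(r[0])+R.T@[50,0])
q=(P[m][:,:2]*1000-r[0])@R.T; print(np.percentile(q,[.5,1,99,99.5],axis=0))
q=(P[m2][:,:2]*1000-r[0])@R.T; print(np.percentile(q,[1,3,50,97,99],axis=0))
E
```

```text
stack ((418.03436279296875, 206.2661895751953), (159.18896484375, 99.82300567626953), 85.93429565429688) 6287
laid ((414.7752990722656, 161.00575256347656), (20.458959579467773, 100.31562042236328), 85.28490447998047) 1103
laid in stack [-4.53776035e+01  4.18792662e-02] target50 [421.57938236 256.14035961]
[[-78.33392535 -48.85609036]
 [-77.55434023 -48.20454214]
 [ 77.990805    48.54287056]
 [ 78.62309788  49.15072406]]
[[-55.17366253 -48.26890879]
 [-54.52208179 -46.19886279]
 [-44.57583887   2.74320134]
 [-35.3664937   48.08091472]
 [-34.95943482  49.77291925]]
```

>>> {"fn": "servo_tool", "kwargs": {
  "plan": [
    [100,0.025,-0.05,0,0,0,0.12],
    [100,0.025,-0.05,0,0,0,0.12],
    [100,0.02,-0.05,0.01,0,0,0.12],
    [100,0.015,-0.055,0.01,0,0,0.12],
    [100,0.01,-0.055,0.01,0,0,0.12],
    [100,0.0,-0.055,0.01,0,0,0.12],
    [100,0,-0.05,0.01,0,0,0.12],
    [100,0,0,0,0,0,0.12]
  ]
}}

```text
time_s: 2.15
ee_pos: [0.0971, 0.0995, 0.2387]
eef_rot: [-3.099, 0.027, 1.73]
force: [0.3, -0.6, 0.1]
grip_width: 0.0941
grip_force: 0.0
```

The move went the wrong way because I got a sign wrong, but it hit nothing. I'll add a helper that gives the shift in tool axes.

```bash
cat > go.py <<'E'
from h import *
from scipy.spatial.transform import Rotation as R
def go(x,y,z,yawdeg):
    "translation in tool axes AFTER the turn; turn rotvec first"
    o=ctrl.get_obs(); A=R.from_euler('xyz',o['eef_rot']); B=R.from_euler('xyz',[np.pi,0,np.radians(yawdeg)])
    rv=(A.inv()*B).as_rotvec(); d=np.array([x,y,z])-o['ee_pos']
    print('at',o['ee_pos'].round(4),'turn',rv.round(4),'shift before turn',A.inv().apply(d).round(4),'after',B.inv().apply(d).round(4))
E
python3 -c "
from go import *
go(.36,.10,.24,98.36);go(.401,-.213,.2,98.36)"
```

```text
at [0.0971 0.0995 0.2387] turn [-0.0428  0.0277  0.0129] shift before turn [-0.0412  0.2594 -0.0114] after [-0.0377  0.2602 -0.0013]
at [0.0971 0.0995 0.2387] turn [-0.0428  0.0277  0.0129] shift before turn [-0.3555  0.2523  0.0376] after [-0.3533  0.2552  0.0387]
```

>>> {"fn": "servo_tool", "kwargs": {
  "plan": [
    [100,-0.008,0.05,0,0,0,0],
    [100,-0.008,0.05,0,0,0,0],
    [100,-0.008,0.05,0,-0.02,0.014,0.006],
    [100,-0.01,0.05,0,-0.02,0.014,0.006],
    [100,-0.02,0.05,0,0,0,0],
    [100,-0.05,0,0,0,0,0],
    [100,-0.05,0,0,0,0,0],
    [100,0,0,0,0,0,0]
  ]
}}

```text
time_s: 3.15
ee_pos: [0.368, -0.016, 0.2322]
eef_rot: [-3.139, -0.002, 1.715]
force: [0.9, 0.4, 0.3]
grip_width: 0.094
grip_force: 0.0
```

```bash
python3 -c "
from go import *
go(.401,-.213,.2,98.36)"
```

```text
at [ 0.368  -0.016   0.2322] turn [-0.0024 -0.0016 -0.0022] shift before turn [-0.1997  0.0045  0.0319] after [-0.1997  0.004   0.0322]
```

>>> {"fn": "servo_tool", "kwargs": {
  "plan": [
    [100,-0.04,0.001,0,0,0,0],
    [100,-0.05,0.001,0,0,0,0],
    [100,-0.05,0.001,0,0,0,0],
    [100,-0.05,0.001,0.01,0,0,0],
    [100,-0.01,0,0.02,0,0,0],
    [100,0,0,0.02,0,0,0],
    [100,0,0,0.01,0,0,0],
    [100,0,0,0,0,0,0]
  ]
}}

```text
time_s: 4.15
ee_pos: [0.4014, -0.2108, 0.1724]
eef_rot: [-3.14, -0.002, 1.719]
force: [-1.1, -0.5, 0.2]
grip_width: 0.0938
grip_force: 0.0
```

```bash
python3 -c "
from go import *
w=cam('wrist'); save('w2',w['pixels'])
P=pts(w); m=(abs(P[...,0]-.4)<.035)&(abs(P[...,1]+.2)<.065)&(P[...,2]>.012)&(P[...,2]<.03)
print(cv2.minAreaRect((P[m][:,:2]*1000).astype(np.float32)),m.sum())
go(.401,-.213,.004,98.36)"
```

```text
((400.99822998046875, -205.1600341796875), (22.097814559936523, 115.70511627197266), 6.405791759490967) 1834
at [ 0.4016 -0.2111  0.1731] turn [-0.0008 -0.0011  0.0022] shift before turn [-0.0019 -0.0008  0.1691] after [-0.0017 -0.0009  0.1691]
```

View pics/w2.png

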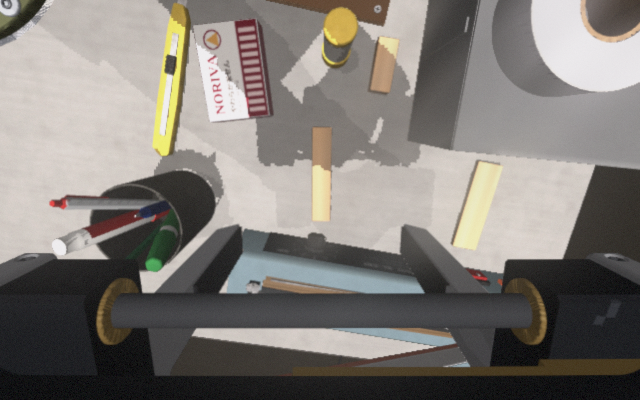

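The stick is at (321,172), midway between the fingers. The box edge and the pen cup are clear, so I'll go down.

>>> {"fn": "servo_tool", "kwargs": {
  "plan": [
    [100,-0.001,-0.001,0.04,0,0,0],
    [100,0,0,0.04,0,0,0],
    [100,0,0,0.04,0,0,0],
    [100,0,0,0.03,0,0,0],
    [100,0,0,0.018,0,0,0],
    [100,0,0,0,0,0,0],
    [10,0,0,0,0,0,0],
    [10,0,0,0,0,0,0]
  ]
}}

```text
time_s: 5.2
ee_pos: [0.4008, -0.2131, 0.0057]
eef_rot: [3.141, 0.0, 1.718]
force: [-0.4, -0.3, 0.1]
grip_width: 0.0774
grip_force: 0.0
```

>>> {"fn": "servo_tool", "kwargs": {
  "plan": [
    [10,0,0,0,0,0,0],
    [10,0,0,0,0,0,0],
    [10,0,0,0,0,0,0],
    [10,0,0,0,0,0,0],
    [10,0,0,0,0,0,0],
    [10,0,0,0,0,0,0],
    [10,0,0,0,0,0,0],
    [10,0,0,0,0,0,0]
  ]
}}

```text
time_s: 6.2
ee_pos: [0.4001, -0.2128, 0.0047]
eef_rot: [-3.141, -0.001, 1.718]
force: [0.4, -0.2, 0.2]
grip_width: 0.0195
grip_force: 25.0
```

>>> {"fn": "servo_tool", "kwargs": {
  "plan": [
    [10,0,0,-0.01,0,0,0],
    [10,0,0,-0.04,0,0,0],
    [10,0,0,-0.05,0,0,0],
    [10,0,0,-0.05,0,0,0],
    [10,0,0,-0.05,0,0,0],
    [10,0.02,-0.01,0,0,0,0],
    [10,0.04,-0.01,0,0,0,0],
    [10,0.04,0,0,0,0,0]
  ]
}}

```text
time_s: 7.2
ee_pos: [0.3651, -0.1161, 0.2055]
eef_rot: [-3.141, -0.001, 1.717]
force: [0.6, -0.0, -0.0]
grip_width: 0.02
grip_force: 25.0
```

```bash
python3 -c "
from go import *
go(.4358,.2504,.2,98.4);print(ctrl.get_obs()['grip_width'])"
```

```text
at [ 0.3651 -0.1161  0.2055] turn [-0.0003 -0.0008 -0.0007] shift before turn [0.3523 0.1232 0.0057] after [0.3523 0.1235 0.0055]
0.019965003305216073
```

>>> {"fn": "servo_tool", "kwargs": {
  "plan": [
    [10,0.05,0.005,0,0,0,0],
    [10,0.05,0.01,0,0,0,0],
    [10,0.05,0.018,0,0,0,0],
    [10,0.05,0.022,0,0,0,0],
    [10,0.05,0.022,0,0,0,0],
    [10,0.05,0.022,0,0,0,0],
    [10,0.04,0.02,0,0,0,0],
    [10,0.01,0,0,0,0,0]
  ]
}}

```text
time_s: 8.2
ee_pos: [0.4323, 0.2484, 0.2052]
eef_rot: [-3.14, -0.001, 1.72]
force: [-0.7, -0.2, -0.5]
grip_width: 0.0198
grip_force: 25.0
```

>>> {"fn": "servo_tool", "kwargs": {
  "plan": [
    [10,0,0,0,0,0,-0.17],
    [10,0,0,0,0,0,-0.17],
    [10,0,0,0,0,0,-0.17],
    [10,0,0,0,0,0,-0.17],
    [10,0,0,0,0,0,-0.17],
    [10,0,0,0,0,0,-0.17],
    [10,0,0,0,0,0,-0.17],
    [10,0,0,0,0,0,-0.15]
  ]
}}

```text
time_s: 9.2
ee_pos: [0.4321, 0.2459, 0.2058]
eef_rot: [3.141, -0.001, 3.062]
force: [-0.1, 0.5, 0.1]
grip_width: 0.0196
grip_force: 25.0
```

```bash
python3 -c "
from go import *
go(.4358,.2504,.10,175.6)
w=cam('wrist'); save('w3',w['pixels'])
P=pts(w);z=w['z_map']
print(P[180:400:20,320].round(3))"
```

```text
at [0.4321 0.2459 0.2058] turn [ 0.001  -0.0009 -0.0023] shift before turn [-0.0034  0.0047  0.1058] after [-0.0033  0.0048  0.1058]
[[ 0.394  0.249  0.22 ]
 [ 0.405  0.248  0.22 ]
 [ 0.416  0.247  0.221]
 [ 0.427  0.246  0.22 ]
 [ 0.439  0.245  0.221]
 [ 0.452  0.244  0.22 ]
 [ 0.405  0.248  0.319]
 [ 0.409  0.248  0.321]
 [ 0.659  0.227 -0.   ]
 [ 0.691  0.225  0.   ]
 [ 0.409  0.248  0.337]]
```

View pics/w3.png

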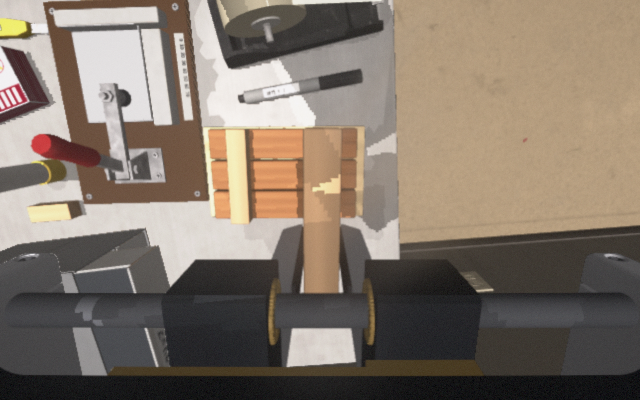

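The held stick spans (322,128)–(322,295), square to the layer. I'll measure its actual centre and yaw in the hand.

```bash
python3 -c "
from go import *
w=load('wrist');P=pts(w); im=w['pixels'].astype(int)
m=(abs(P[...,2]-.2205)<.006)&(im[...,0]-im[...,2]>25); m[:,:290]=0;m[:,350:]=0
q=P[m][:,:2]*1000; r=cv2.minAreaRect(q.astype(np.float32)); print(r,m.sum())
o=ctrl.get_obs();y=o['eef_rot'][2];t=np.array([[np.cos(y),np.sin(y)],[np.sin(y),-np.cos(y)]])
s=(q-o['ee_pos'][:2]*1000)@t.T; print(np.percentile(s,[.5,2,50,98,99.5],axis=0).round(1))
print(np.degrees(cv2.fitLine(q.astype(np.float32),2,0,.1,.1)[:2].ravel()@np.eye(2)), np.degrees(y))
"
```

```text
((413.4087219238281, 247.78350830078125), (21.3174991607666, 91.94388580322266), 85.53958129882812) 6175
[[-26.3  -9.2]
 [-24.7  -8.7]
 [ 23.1   0.9]
 [ 63.3  10.5]
 [ 64.4  11. ]]
[57.08827495 -4.87187148] 175.8706786845515
```

>>> {"fn": "servo_tool", "kwargs": {
  "plan": [
    [10,-0.0033,0.0045,0.02,0,0,0],
    [10,0,0,0.04,0,0,0],
    [10,0,0,0.04,0,0,0],
    [10,0,0,0.03,0,0,0],
    [10,0,0,0.02,0,0,0],
    [10,0,0,0.01,0,0,0],
    [10,0,0,0,0,0,0],
    [10,0,0,0,0,0,0]
  ]
}}

```text
time_s: 10.25
ee_pos: [0.4363, 0.2511, 0.0461]
eef_rot: [3.14, -0.0, 3.057]
force: [0.1, 0.4, -0.5]
grip_width: 0.0198
grip_force: 25.0
```

```bash
python3 -c "
from go import *
go(.4358,.2502,.042,175.6)"
```

```text
at [0.4363 0.2511 0.0461] turn [ 0.0017 -0.     -0.0076] shift before turn [ 0.0004 -0.001   0.0041] after [ 0.0004 -0.0009  0.0041]
```

>>> {"fn": "servo_tool", "kwargs": {
  "plan": [
    [10,0,-0.0006,0.001,0,0,-0.005],
    [10,0,0,0.001,0,0,0],
    [10,0,0,0.001,0,0,0],
    [10,0,0,0.001,0,0,0],
    [10,0,0,0,0,0,0],
    [10,0,0,0,0,0,0],
    [10,0,0,0,0,0,0],
    [10,0,0,0,0,0,0]
  ]
}}

```text
time_s: 11.25
ee_pos: [0.4359, 0.2504, 0.0417]
eef_rot: [3.141, -0.001, 3.063]
force: [-4.0, -0.9, 9.0]
grip_width: 0.0197
grip_force: 25.0
```

It's in contact (9 N). I'll ease up a little, release, and lift away.

>>> {"fn": "servo_tool", "kwargs": {
  "plan": [
    [10,0,0,-0.0003,0,0,0],
    [25,0,0,0,0,0,0],
    [30,0,0,0,0,0,0],
    [40,0,0,0,0,0,0],
    [50,0,0,0,0,0,0],
    [50,0,0,0,0,0,0],
    [50,0,0,0,0,0,0],
    [50,0,0,0,0,0,0]
  ]
}}

```text
time_s: 12.25
ee_pos: [0.4358, 0.2504, 0.0414]
eef_rot: [3.141, -0.001, 3.063]
force: [-0.0, 0.1, 1.0]
grip_width: 0.047
grip_force: 0.0
```

>>> {"fn": "servo_tool", "kwargs": {
  "plan": [
    [50,0,0,-0.01,0,0,0],
    [50,0,0,-0.04,0,0,0],
    [50,0,0,-0.05,0,0,0],
    [50,0,0,-0.05,0,0,0],
    [50,0,0,-0.04,0,0,0],
    [50,0,0,-0.02,0,0,0],
    [50,0,0,0,0,0,0],
    [50,0,0,0,0,0,0]
  ]
}}

```text
time_s: 13.25
ee_pos: [0.4357, 0.25, 0.2506]
eef_rot: [3.141, -0.002, 3.063]
force: [-0.6, 0.6, 0.0]
grip_width: 0.0474
grip_force: 0.0
```

```bash
cat > st.py <<'E'
from go import *
w=cam('wrist'); save('w4',w['pixels']);c=w;P=pts(c); im=c['pixels'].astype(int)
red=(im[...,0]-im[...,2]>50)&(im[...,0]-im[...,1]>30)
inr=(abs(P[...,0]-.418)<.07)&(abs(P[...,1]-.206)<.1)
def rect(m):
    m=m.astype(np.uint8); n,l,s,_=cv2.connectedComponentsWithStats(m); out=[]
    for k in range(1,n):
        if s[k,4]>150: out.append((cv2.minAreaRect((P[l==k][:,:2]*1000).astype(np.float32)),s[k,4]))
    return out
m=inr&red&(P[...,2]>.03)&(P[...,2]<.045); r=cv2.minAreaRect((P[m][:,:2]*1000).astype(np.float32)); print('stack',r)
a=np.radians(r[2] if r[2]>45 else r[2]+90); Rm=np.array([[np.cos(a),np.sin(a)],[-np.sin(a),np.cos(a)]])
for q,n in rect(inr&(P[...,2]>.05)&(P[...,2]<.066)): print(q,n,Rm@(np.array(q[0])-r[0]))
E
python3 st.py; python3 -c "
from go import *
go(.597,.199,.2,85.83)"
```

```text
stack ((418.03387451171875, 206.25086975097656), (160.19003295898438, 99.81600952148438), 86.30072784423828)
((414.31414794921875, 160.81454467773438), (20.60898780822754, 99.31676483154297), 84.91471099853516) 1520 [-45.58165106   0.78044133]
((420.981689453125, 252.98794555664062), (19.555301666259766, 98.20039367675781), 85.24470520019531) 1418 [46.82988814  0.07378592]
at [0.4357 0.25   0.2504] turn [-0.002  -0.0022  1.5648] shift before turn [-0.165  -0.0382  0.0499] after [-0.0392  0.1646  0.0504]
```

View pics/w4.png

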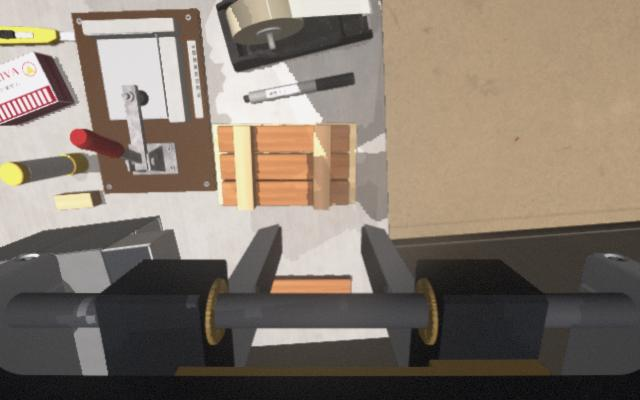

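The sticks at (243,166) and (321,166) are parallel, at −45.6 and +46.8 mm from the middle. Now for the board, partly visible at (310,287).

>>> {"fn": "servo_tool", "kwargs": {
  "plan": [
    [100,-0.045,-0.01,0,0,0,0],
    [100,-0.045,-0.01,0,0,0,0],
    [100,-0.045,-0.01,0,0,0,0],
    [100,-0.03,-0.008,0,0,0,0],
    [100,0,0,0,0,0,0.17],
    [100,0,0,0,0,0,0.17],
    [100,0,0,0,0,0,0.17],
    [100,0,0,0,0,0,0.17]
  ]
}}

```text
time_s: 14.3
ee_pos: [0.5973, 0.1992, 0.2498]
eef_rot: [-3.14, -0.003, 2.377]
force: [-0.3, 0.1, -0.4]
grip_width: 0.0938
grip_force: 0.0
```

>>> {"fn": "servo_tool", "kwargs": {
  "plan": [
    [100,0,0,0.01,0,0,0.18],
    [100,0,0,0.01,0,0,0.18],
    [100,0,0,0.01,0,0,0.18],
    [100,0,0,0.01,0,0,0.18],
    [100,0,0,0.01,0,0,0.165],
    [100,0,0,0,0,0,0],
    [100,0,0,0,0,0,0],
    [100,0,0,0,0,0,0]
  ]
}}

```text
time_s: 15.3
ee_pos: [0.5976, 0.1994, 0.2015]
eef_rot: [-3.141, -0.001, 1.5]
force: [0.3, 0.7, 0.7]
grip_width: 0.0941
grip_force: 0.0
```

```bash
python3 -c "
from go import *
w=cam('wrist');P=pts(w)
im=w['pixels'].astype(int);red=(im[...,0]-im[...,2]>50)&(im[...,0]-im[...,1]>30)
m=red&(abs(P[...,0]-.597)<.05)&(abs(P[...,1]-.2)<.12)&(P[...,2]>.008)&(P[...,2]<.025)
print(cv2.minAreaRect((P[m][:,:2]*1000).astype(np.float32)),m.sum())
go(.5972,.199,.004,85.83)"
```

```text
((598.6676635742188, 199.57281494140625), (158.6578826904297, 30.88524055480957), 85.93576049804688) 3558
at [0.5976 0.1994 0.2015] turn [-0.0008 -0.0011  0.0014] shift before turn [-0.0006 -0.0002  0.1975] after [-0.0004 -0.0003  0.1975]
```

The board is confirmed at (598.7, 199.6) mm, right under the gripper.

>>> {"fn": "servo_tool", "kwargs": {
  "plan": [
    [100,0,0,0.04,0,0,0],
    [100,0,0,0.05,0,0,0],
    [100,0,0,0.05,0,0,0],
    [100,0,0,0.035,0,0,0],
    [100,0,0,0.015,0,0,0],
    [100,0,0,0.007,0,0,0],
    [100,0,0,0,0,0,0],
    [20,0,0,0,0,0,0]
  ],
  "force": 30
}}

```text
time_s: 16.35
ee_pos: [0.5979, 0.1998, 0.0055]
eef_rot: [3.141, -0.002, 1.498]
force: [0.0, 0.2, 0.5]
grip_width: 0.0871
grip_force: 0.0
```

>>> {"fn": "servo_tool", "kwargs": {
  "plan": [
    [20,0,0,0,0,0,0],
    [20,0,0,0,0,0,0],
    [20,0,0,0,0,0,0],
    [20,0,0,0,0,0,0],
    [20,0,0,0,0,0,0],
    [20,0,0,0,0,0,0],
    [20,0,0,0,0,0,0],
    [20,0,0,0,0,0,0]
  ]
}}

```text
time_s: 17.35
ee_pos: [0.5973, 0.1996, 0.0042]
eef_rot: [-3.14, -0.001, 1.498]
force: [0.1, 0.2, -0.1]
grip_width: 0.0314
grip_force: 30.0
```

>>> {"fn": "servo_tool", "kwargs": {
  "plan": [
    [20,0,0,-0.01,0,0,0],
    [20,0,0,-0.04,0,0,0],
    [20,0,0,-0.05,0,0,0],
    [20,0,0,-0.05,0,0,0],
    [20,0,0,-0.03,0,0,0],
    [20,0,0,0,0,0,0],
    [20,0,-0.03,0,0,0,0],
    [20,0,-0.04,0,0,0,0]
  ]
}}

```text
time_s: 18.35
ee_pos: [0.5264, 0.2042, 0.1824]
eef_rot: [-3.138, -0.0, 1.497]
force: [1.6, 0.4, -0.1]
grip_width: 0.0318
grip_force: 30.0
```

```bash
python3 -c "
from go import *
go(.418,.2062,.18,86.0)
w=cam('wrist');P=pts(w);o=ctrl.get_obs();t=R.from_euler('xyz',o['eef_rot'])
S=t.inv().apply((P.reshape(-1,3)-o['ee_pos'])).reshape(P.shape)*1000
im=w['pixels'].astype(int);red=(im[...,0]-im[...,2]>25)
m=red&(abs(S[...,2]+11)<6)&(abs(S[...,1])<25)&(abs(S[...,0])<120)
s=S[m]; print(np.percentile(s,[.5,2,50,98,99.5],axis=0).round(1),m.sum()); print(cv2.minAreaRect(s[:,:2].astype(np.float32)))
"
```

```text
at [0.5264 0.2042 0.1824] turn [-0.0035 -0.0001 -0.0038] shift before turn [-0.0059 -0.1082  0.0028] after [-0.0055 -0.1083  0.0024]
[[-77.4 -11.2 -12.2]
 [-74.6 -10.8 -11.8]
 [ 22.2   4.4 -10.6]
 [ 78.2  19.6  -9.1]
 [ 79.7  20.2  -8.6]] 13306
((0.4980316162109375, -1.181121826171875), (43.625083923339844, 159.54165649414062), 89.85379028320312)
```

>>> {"fn": "servo_tool", "kwargs": {
  "plan": [
    [20,0,-0.03,0,0,0,0],
    [20,-0.002,-0.035,0,0,0,0],
    [20,-0.002,-0.025,0,0,0,0],
    [20,-0.002,-0.018,0,0,0,-0.003],
    [20,0,0,0.03,0,0,0],
    [20,0,0,0.04,0,0,0],
    [20,0,0,0.025,0,0,0],
    [20,0,0,0,0,0,0]
  ]
}}

```text
time_s: 19.4
ee_pos: [0.418, 0.2059, 0.0873]
eef_rot: [-3.136, 0.001, 1.501]
force: [0.5, -0.6, 0.7]
grip_width: 0.0314
grip_force: 30.0
```

```bash
python3 -c "
from go import *
go(.418,.206,.0615,86.0)"
```

```text
at [0.418  0.2059 0.0873] turn [-0.0054  0.0011 -0.0001] shift before turn [0.0001 0.0001 0.0258] after [ 0.0001 -0.      0.0258]
```

>>> {"fn": "servo_tool", "kwargs": {
  "plan": [
    [20,0,0,0.01,-0.003,0,0],
    [20,0,0,0.008,0,0,0],
    [20,0,0,0.004,0,0,0],
    [20,0,0,0.001,0,0,0],
    [20,0,0,0.001,0,0,0],
    [20,0,0,0,0,0,0],
    [20,0,0,0,0,0,0],
    [20,0,0,0,0,0,0]
  ]
}}

```text
time_s: 20.4
ee_pos: [0.4195, 0.2065, 0.0655]
eef_rot: [3.14, -0.001, 1.501]
force: [1.1, 0.3, -0.4]
grip_width: 0.0314
grip_force: 30.0
```

```bash
python3 -c "
from go import *
go(.418,.206,.0612,86.0); s=cam('side'); save('s2',cv2.resize(s['pixels'][180:360,220:460],None,fx=3,fy=3,interpolation=cv2.INTER_CUBIC))"
```

```text
at [0.4195 0.2065 0.0655] turn [ 0.0019 -0.001  -0.0002] shift before turn [-0.0006 -0.0014  0.0043] after [-0.0006 -0.0014  0.0043]
```

View pics/s2.png

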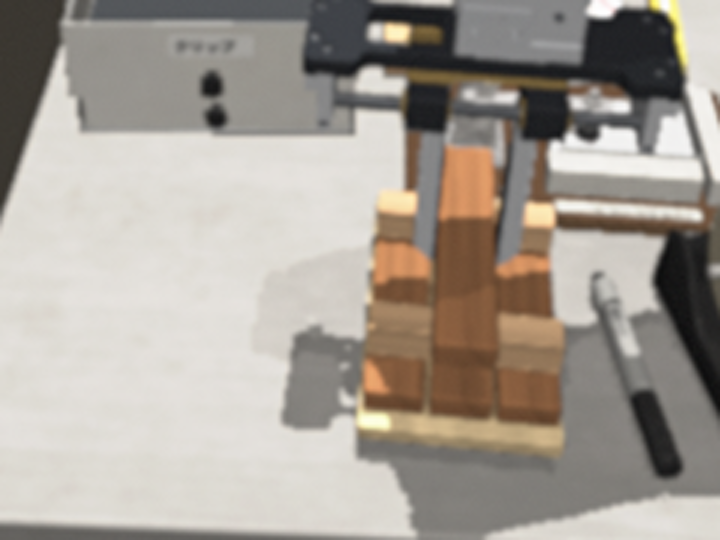

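The crop shows the board at (467,260), centred over the middle board and just above both sticks. I'll correct about 1 mm and creep down.

>>> {"fn": "servo_tool", "kwargs": {
  "plan": [
    [20,-0.0005,-0.001,0.001,0,0,0],
    [20,0,0,0.001,0,0,0],
    [20,0,0,0.001,0,0,0],
    [20,0,0,0.0007,0,0,0],
    [20,0,0,0.0003,0,0,0],
    [20,0,0,0,0,0,0],
    [20,0,0,0,0,0,0],
    [20,0,0,0,0,0,0]
  ]
}}

```text
time_s: 21.45
ee_pos: [0.4184, 0.2061, 0.0614]
eef_rot: [3.14, -0.001, 1.501]
force: [-0.4, 0.6, -0.9]
grip_width: 0.0316
grip_force: 30.0
```

>>> {"fn": "servo_tool", "kwargs": {
  "plan": [
    [20,0,0,0.0003,0,0,0],
    [20,0,0,0.0003,0,0,0],
    [20,0,0,0,0,0,0],
    [20,0,0,0,0,0,0],
    [20,0,0,0,0,0,0],
    [20,0,0,0,0,0,0],
    [20,0,0,0,0,0,0],
    [20,0,0,0,0,0,0]
  ]
}}

```text
time_s: 22.45
ee_pos: [0.4184, 0.2061, 0.0611]
eef_rot: [3.14, -0.001, 1.501]
force: [-1.8, -0.3, 5.0]
grip_width: 0.0315
grip_force: 30.0
```

>>> {"fn": "servo_tool", "kwargs": {
  "plan": [
    [34,0,0,0,0,0,0],
    [37,0,0,0,0,0,0],
    [42,0,0,0,0,0,0],
    [50,0,0,0,0,0,0],
    [60,0,0,0,0,0,0],
    [60,0,0,0,0,0,0],
    [60,0,0,0,0,0,0],
    [60,0,0,0,0,0,0]
  ]
}}

```text
time_s: 23.45
ee_pos: [0.4184, 0.2061, 0.0608]
eef_rot: [3.14, -0.001, 1.501]
force: [-0.5, -0.2, 0.7]
grip_width: 0.0563
grip_force: 0.0
```

>>> {"fn": "servo_tool", "kwargs": {
  "plan": [
    [60,0,0,-0.01,0,0,0],
    [60,0,0,-0.03,0,0,0],
    [60,0,0,-0.05,0,0,0],
    [60,0,0,-0.05,0,0,0],
    [60,0,0,-0.05,0,0,0],
    [60,0,0.04,0,0,0,0],
    [60,0,0.04,0,0,0,0],
    [60,0,0,0,0,0,0]
  ]
}}

```text
time_s: 24.45
ee_pos: [0.4991, 0.1998, 0.2508]
eef_rot: [3.14, -0.001, 1.5]
force: [-0.0, 0.1, -0.5]
grip_width: 0.0565
grip_force: 0.0
```

```bash
cat >> st.py <<'E'
for q,n in rect(inr&red&(P[...,2]>.067)&(P[...,2]<.08)): print('board',q,n,Rm@(np.array(q[0])-r[0]))
E
python3 st.py
```

```text
stack ((418.770263671875, 206.30789184570312), (159.13009643554688, 99.74681091308594), 85.99539947509766)
((453.8476867675781, 232.0348663330078), (103.38160705566406, 34.077659606933594), 86.30152130126953) 628 [ 28.11384768 -33.19509596]
((387.39703369140625, 255.77023315429688), (19.384950637817383, 31.750608444213867), 85.80948638916016) 474 [47.15057749 34.75091092]
((448.74371337890625, 163.4541778564453), (31.22317886352539, 33.561466217041016), 84.75331115722656) 488 [-40.65584135 -32.8930244 ]
((381.33343505859375, 163.67355346679688), (19.898406982421875, 31.47661781311035), 86.2757797241211) 425 [-45.14470412  34.36798852]
board ((419.6109619140625, 210.91702270507812), (151.93890380859375, 32.19096374511719), 86.18972778320312) 3370 [ 4.6565889  -0.51675973]
```

View pics/w4.png

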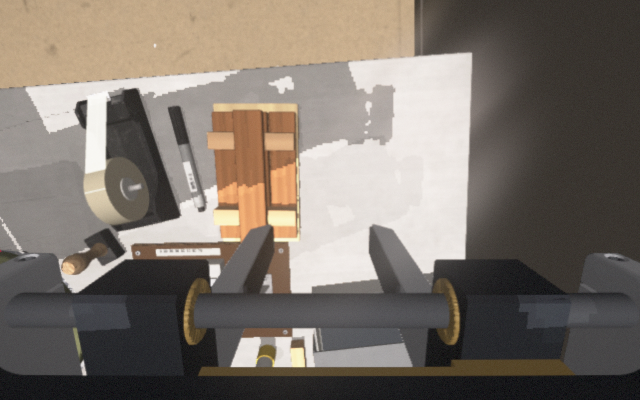

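The final view shows the board at (250,172) resting on both sticks, with its ends within about 1 mm of the layer's and about 0.5 mm off across. The laid stick hasn't moved beyond measurement noise. Handing in.

```bash
python3 -c "
from station import ctrl
print(ctrl.hand_in())"
```

```text
the job is handed in; nothing more can be done
None
```

The matching stick lies across the left-hand end at about +47 mm from the middle (first stick at −45.5 mm, not moved), the loose board rests on both sticks within about 1 mm of the middle board, and the job was handed in at about 24.5 s.

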